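Stand up the toppled power supply and close the row

TASK

One power-supply unit in the aluminium lane has toppled backwards over the stub rails. Stand it upright on its base again, then slide it along the lane until all three units stand square and snug against one another and against the end plate. Close the row gently, without ramming it or tipping the other units over, and leave the other things on the bench where they are.

Things in the scene. Friction and masses are not known exactly. Their poses are not given: they have to be found in the camera images.
- lane: shallow aluminium tray fixed to the bench, 160 across (x), 540 long (y from -280 to +260), floor plate 4 thick, lips 12 high along the long edges. Origin: on the bench surface; +y runs along the lane to the end plate (100 high). Between the stub rails and the end plate only the three units stand in it
- end_face (a point): middle of the end plate's inner face where it meets the lane's floor (lane y = +252): the row belongs against it
- rails (a point): midpoint between the two round stub rails (lane y = -83), at the height of their tops, 51 above the bench; the rails stand at lane x = +-40 to +-72, with an open space 80 wide between them
- end_unit: grey steel bench power supply, 60 wide (y) x 120 deep (x) x 150 high (z), about 0.5 kg, flat sides; beige front panel towards its own -x. Origin: centre of its underside, z through its top. Stands in the lane next to the end plate, with a gap of 6 to 26 to it. A standing unit slides at 2 to 5 N when pushed below 60 above the floor; pushed near the top it tips
- mid_unit: grey steel bench power supply, 60 wide (y) x 120 deep (x) x 150 high (z), about 0.5 kg, flat sides; beige front panel towards its own -x. Origin: centre of its underside, z through its top. Stands in the lane on the -y side of end_unit, with a gap
- tipped_unit: grey steel bench power supply, 60 wide (y) x 120 deep (x) x 150 high (z), about 0.5 kg, flat sides; beige front panel towards its own -x. Origin: centre of its underside, z through its top. Toppled towards the lane's -y: it leans on the stub rails, its axis 30 degrees from level. It passes its balance 22 degrees from upright, then drops onto its base.
- foot_edge (a point): middle of tipped_unit's lower edge (own y = -30, z = 0), resting on the lane's floor at about lane y = 0; it turns up about this edge. A level push tends to slide this foot along: push upward as well
- top_edge (a point): middle of tipped_unit's overhanging edge (own y = -30, z = 150): 79 above the bench at lane y = -130, free from below and from the lane's -y
- multimeter: black meter 130 x 70 x 30, lying in the lane's -y end; leave alone
- spray_can: steel spray can, diameter 52, 150 high, standing beyond the lane; leave alone
- flux_bottle: brown bottle, diameter 44, 90 high, standing beyond the lane; leave alone
- solder_reel: grey reel, diameter 60, 46 high, standing on the robot's side of the lane; leave alone
- screwdriver: screwdriver, 180 long, lying right of the lane; leave alone
- open_chassis: open grey tray 150 x 110 x 60 with a circuit board, left of the lane; leave alone
There are look-alikes about, which are no part of the job. Leave any red look-alike of the mid_unit alone.

How it is judged:
By the outcome, as a careful person would: the job done as asked, in the order asked, and still so for the second after the job is handed in, with the robot touching nothing.
It also fails if it takes over 51 s, if anything falls off the work surface, if the arm or the gripper's body presses on something with over 40 N, if the wrist force passes 120 N, or if a joint passes its speed limit or range.

ROBOT

A 6-joint arm with a two-finger parallel gripper is mounted at the origin on the work surface. World frame = base frame: x ahead of the robot, y to its left, z up, the work surface at z = 0. Lengths are in m, angles in degrees, forces in N, time in s.
With the tool pointing down it reaches from about 0.35 to 0.875 m from the base axis. Payload 4.2 kg.
Tool frame: the origin (TCP) lies midway between the tips of the shut fingers; the grasp point (between the pads) lies bot.grasp_offset behind it (bot.grasp_offset is the distance from the TCP to the grasp point, in m); y points along the fingers, x is the direction in which the jaws open and shut, and the axes are right-handed (so a half turn about y gives the same grasp; the last joint's range is limited). The gripper opens to 85 mm and grips with 20 to 120 N. Pads are 22 mm wide; open, the fingers measure 114 mm over their backs; the gripper's body (76 mm by 85 mm) begins 54 mm behind the grasp point. The pads swing forward as they close: fully open they stand 13 mm farther back than shut.
Start: joints at [89.76, 22.042, 0.453, 0, -68.411, -14.817], TCP at [0.162, 0.604, 0.231] pointing down, gripper open.
Joint ranges: [-179.83, 179.83], [-69.29, 118.12], [-61.27, 80.66], [-181.25, 117.63], [-171.15, -9.14], [-177.46, 177.46]. Speed limits (degrees/s): [159.86, 159.86, 180, 180, 180, 180].

INTERFACE

Orientations are given as a 3x3 rotation matrix whose columns are the frame's x, y, z axes.
In Python, from plant import bot, capture, get_calibration gives the robot as it stands.
- The arm moves only by the tool play_rows, never from a script. Its arguments are lists of equal length, an entry for each row: "delta_pos": the shift along the tool's x, y, z in mm, a list of three; "spin": the turn about the tool's y in degrees; "hand": the opening in per cent of the stroke, from 0 (shut) to 100 (fully open). In form: {"delta_pos": [[tx, ty, tz], ...], "spin": [spin, ...], "hand": [hand, ...]}. A call has 1 to 12 rows; each row is the pose to reach, as a shift and turn from the pose commanded when the call began, along the tool's axes at that moment; what a row does not reach only later rows make up. A row lasts 1/12 s, in which the tool goes at most 41.7 mm and 7.16 degrees, less where a joint would pass 70% of its speed; a pose out of reach is approached as far as the arm can. A call with a gripper value outside its range is refused whole. The fingers move at their own pace and stop on an object; "force" is the grip in N (left out, the last holds). Time passes only in rows, so rows that repeat a pose let the fingers close. It gives the time, the measured TCP pose, the force and the opening at its end, in the units of the state.
- bot.read_state(): the state, without advancing time (a new reading comes with each control period).
- capture(name): name is "side" or "top"; returns the picture (480x640x3 uint8, red, green, blue); there is no depth.
- get_calibration(name): a dict with "intrinsics" (3x3 intrinsics, pixels), "world_to_cam" (4x4, takes a point from world to camera coordinates). Camera axes: x right, y up, looking along -z (the intrinsics and any distortion apply to the point x, -y, -z); pixel columns grow to the right and rows downward; lengths in m; the calibration is good to about 2 mm. A picture is of the moment at which its call begins. get_calibration takes no time and is no camera call.
- bot.sign_off(): hands the job in, once; it reports no verdict.
The state is a dict: "time_s": time; "joint_pos": joint angles; "joint_velocities": joint speeds; "joint_efforts": joint torques, N m; "position": TCP position; "ee_rot": TCP orientation; "force": force on the tool from outside, world axes, zero at the start; "torque": the same for the moment, N m; "width": finger opening in m.
Only numpy, scipy, OpenCV 4.12 (cv2) and the standard library are available. Lean on these libraries where they do the work, as an engineer would, in place of code of your own. Each camera call takes 0.05 s, during which the arm holds its last target. There are 200 camera calls.

## Working session

There is one attempt and no reset: what is moved stays moved. The work goes in short steps, Python scripts to look and compute and a tool call to move; the robot and the scene stay as the last step left them, time stands still between calls to the robot, and variables do not carry over. Pictures are saved under pics/ and viewed, about 8 in all and at most 12, crops included, and the job is handed in when it is done.

Besides the shell and the picture viewer there is one more tool, called after "Emit:" in YAML: its name, and indented under it one key for each argument. play_rows: Moves the arm, as the interface text tells. Its arguments: {"type":"object","properties":{"delta_pos":{"type":"array"},"spin":{"type":"array"},"hand":{"type":"array"},"force":{"type":"number"}},"required":["delta_pos","spin","hand"]}

```bash
mkdir -p pics; python3 - <<'E'
from plant import bot,capture,get_calibration
import cv2,numpy as np
for n in("side","top"):
    cv2.imwrite(f"pics/{n}0.png",cv2.cvtColor(capture(n),cv2.COLOR_RGB2BGR)); c=get_calibration(n); print(n,{k:(np.round(v,4).tolist() if not isinstance(v,str) else v) for k,v in c.items()})
print(bot.read_state(),bot.grasp_offset)
E
```

```text
side {'intrinsics': [[479.3244, 0.0, 322.3169], [0.0, 479.3244, 243.7829], [0.0, 0.0, 1.0]], 'world_to_cam': [[0.3409, 0.94, 0.0089, -0.2031], [-0.7185, 0.2544, 0.6473, 0.3651], [0.6062, -0.2271, 0.7622, -1.4805], [0.0, 0.0, 0.0, 1.0]]}
top {'intrinsics': [[502.6631, 0.0, 319.4823], [0.0, 502.6631, 233.2002], [0.0, 0.0, 1.0]], 'world_to_cam': [[0.0114, -0.9999, 0.0008, -0.0033], [0.9945, 0.0114, 0.1036, -0.574], [-0.1037, -0.0004, 0.9946, -1.3772], [0.0, 0.0, 0.0, 1.0]]}
{'time_s': 0.1, 'joint_pos': array([ 8.97600485e+01,  2.20867763e+01,  3.88275169e-01, -2.37972417e-02,
       -6.84123484e+01, -1.48161324e+01]), 'joint_velocities': array([ 0.01833579, -0.07623003,  0.18153637,  0.16416536,  0.017522  ,
        0.04354029]), 'joint_efforts': array([-4.11833407e-04, -3.93316305e+01,  1.88930136e+01,  4.19791639e+00,
       -2.55044659e-03,  5.14011703e-06]), 'position': array([0.16221195, 0.60304595, 0.23033504]), 'ee_rot': array([[-2.59911954e-01, -3.94305329e-04,  9.65632239e-01],
       [-9.65630312e-01, -1.93302273e-03, -2.59912224e-01],
       [ 1.96907384e-03, -9.99998054e-01,  1.21662537e-04]]), 'force': array([ 0.79698195, -0.05801642,  0.17060126]), 'torque': array([-0.04703077,  0.03089746, -0.02672317]), 'width': 0.08534572985243533} 0.0187
```

View pics/side0.png

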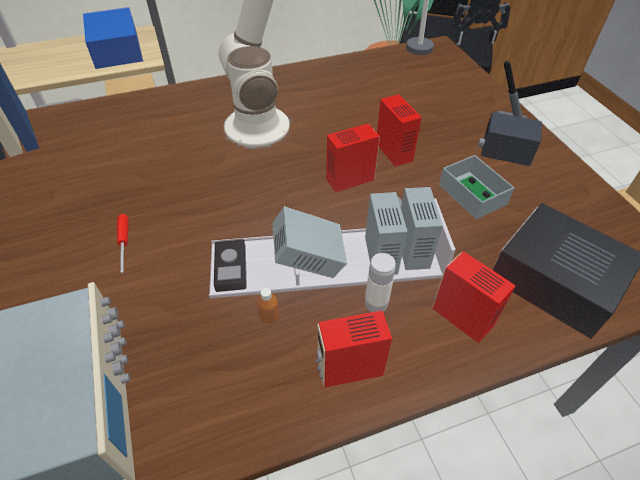

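View pics/top0.png

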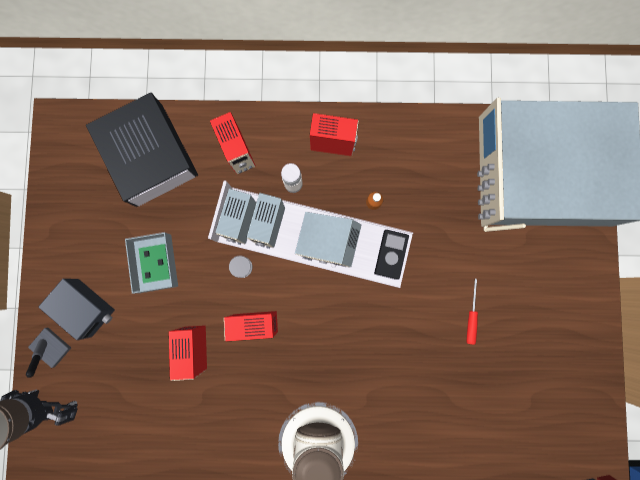

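The top view shows three grey units in the lane, at (234,216), (265,220) and the tipped one at (328,238). The meter is at (393,254). Red look-alikes are at (231,140), (333,133), (250,327) and (186,353). The solder reel is at (240,267), the can at (291,178) and the bottle at (375,199). Next I'll enlarge both views.

```bash
python3 - <<'E'
import cv2
t=cv2.imread("pics/top0.png")[170:300,200:420]; cv2.imwrite("pics/topc.png",cv2.resize(t,None,fx=3.6,fy=3.6,interpolation=cv2.INTER_CUBIC))
t=cv2.imread("pics/side0.png")[175:305,200:464]; cv2.imwrite("pics/sidec.png",cv2.resize(t,None,fx=3,fy=3,interpolation=cv2.INTER_CUBIC))
E
```

```text
(no output)
```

View pics/topc.png

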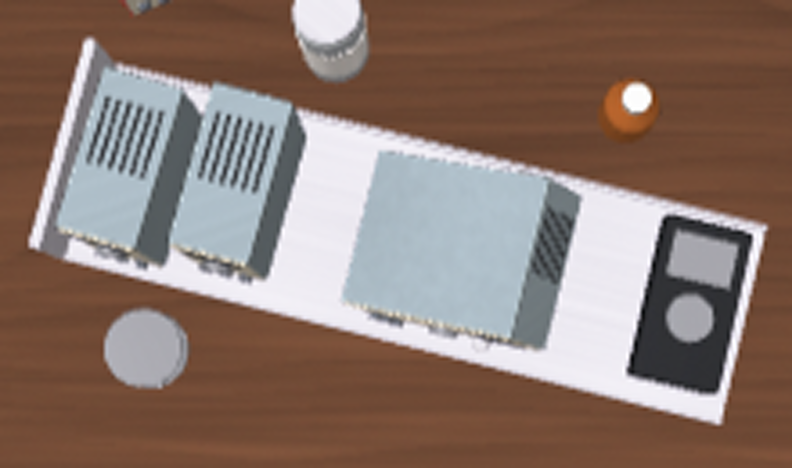

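View pics/sidec.png

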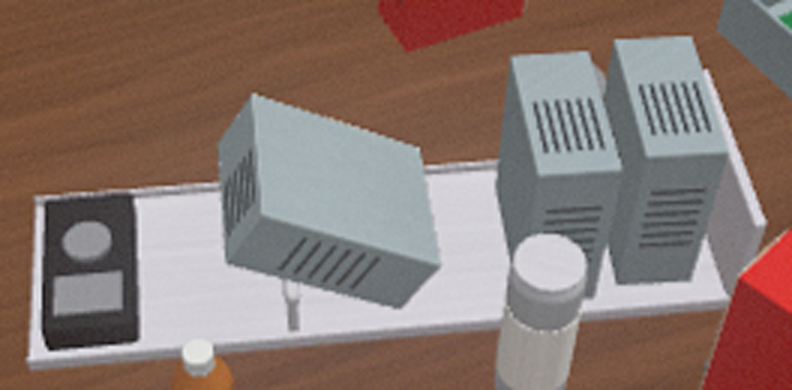

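```bash
cat > h.py <<'E'
import numpy as np
from plant import get_calibration
from scipy.optimize import least_squares
def proj(P,n="top"):
    c=get_calibration(n);K=np.array(c["intrinsics"]);T=np.array(c["world_to_cam"])
    q=np.atleast_2d(P)@T[:3,:3].T+T[:3,3]; q=q*[1,-1,-1]; q=q@K.T
    return q[:,:2]/q[:,2:]
def tf(p,L):
    a=np.radians(p[2]);R=np.array([[np.cos(a),-np.sin(a),0],[np.sin(a),np.cos(a),0],[0,0,1]])
    return np.atleast_2d(L)@R.T+[p[0],p[1],0]
def fit(L,px,g,n="top"):
    L=np.array(L,float);px=np.array(px,float)
    r=least_squares(lambda p:(proj(tf(p,L),n)-px).ravel(),g,x_scale=[.1,.1,10],loss="soft_l1")
    return r.x,np.round(r.fun.reshape(-1,2),1)
E
python3 - <<'E'
from h import *
tc=lambda l:np.array(l)/3.6+[200,170]-.36
sc=lambda l:np.array(l)/3+[200,175]-.33
g=[.55,0,-15]
lane,r=fit([[.08,-.28,.012],[-.08,-.28,.012],[.08,.26,.1],[-.08,.26,.1]],tc([[767,225],[720,424],[90,38],[32,246]]),g);print("lane",lane,r.tolist())
lane2,r=fit([[.08,-.28,.012],[-.08,-.28,.012],[-.08,.26,.1]],sc([[28,365],[38,197],[705,70]]),g,"side");print("laneS",lane2,r.tolist())
box=[[.06,.03,.154],[.06,-.03,.154],[-.06,-.03,.154],[-.06,.03,.154]]
def inl(p):
    a=np.radians(lane[2]);d=np.array(p[:2])-lane[:2];return np.round([(d[0]*np.cos(a)+d[1]*np.sin(a))*1e3,(-d[0]*np.sin(a)+d[1]*np.cos(a))*1e3,p[2]-lane[2]],1)
for nm,px in(("end",[[107,67],[184,90],[143,252],[58,230]]),("mid",[[213,83],[292,103],[252,266],[172,245]])):
    p,r=fit(box,tc(px),g);print(nm,inl(p),r.tolist())
tip=[[.06,.03,.056],[.06,-.1,.131],[-.06,-.1,.131],[-.06,.03,.056],[.06,-.13,.079],[-.06,-.13,.079]]
p,r=fit(tip,tc([[380,150],[548,178],[512,342],[342,300],[580,197],[545,350]]),g);print("tip",p,inl(p),r.tolist())
tipS=[[.06,0,.004],[.06,.03,.056],[.06,-.1,.131],[-.06,-.1,.131],[-.06,.03,.056],[.06,-.13,.079]]
p,r=fit(tipS,sc([[402,308],[440,265],[262,217],[253,94],[420,148],[229,263]]),g,"side");print("tipS",p,inl(p),r.tolist())
p,r=fit(box,sc([[728,153],[640,155],[613,40],[692,36]]),g,"side");print("endS",inl(p),r.tolist())
p,r=fit(box,sc([[621,168],[540,175],[511,57],[590,51]]),g,"side");print("midS",inl(p),r.tolist())
E
```

```text
lane [  0.56864355   0.02795451 -13.48152706] [[0.7, 0.3], [0.9, 0.0], [-0.9, -0.0], [-0.6, -0.3]]
laneS [  0.57147914   0.02886234 -13.16815856] [[0.1, -0.6], [-1.0, 0.7], [0.8, -0.2]]
end [ -7.  199.   -0.5] [[-0.4, 0.4], [0.6, -0.2], [-0.6, -0.2], [0.4, -0.0]]
mid [  1.9 121.    0.6] [[-0.2, 0.0], [0.5, -0.1], [0.2, -0.1], [-0.4, 0.2]]
tip [  0.56628922   0.02936987 -13.37134374] [-2.6  0.8  0.1] [[-0.5, -0.0], [0.4, -0.0], [-0.5, -0.9], [-0.7, 0.5], [1.1, -0.1], [0.3, 0.5]]
tipS [  0.56888032   0.02951439 -13.09897989] [-0.1  1.6  0.4] [[-0.1, 0.8], [1.2, 0.0], [0.4, -0.7], [-0.4, -0.5], [0.2, -0.5], [-1.3, 0.7]]
endS [ -3.9 200.8  -3.3] [[-0.5, 0.1], [0.5, 0.4], [0.0, -0.5], [-0.0, -0.0]]
midS [  4.8 123.3  -0.9] [[1.0, 0.6], [-0.5, 0.2], [-0.2, -0.6], [-0.0, -0.3]]
```

```bash
cat >> h.py <<'E'
LN=np.array([.570,.0285,-13.3])
def where(tgt=None):
    """lane pose of TCP (mm), yaw error; with target: delta in tool axes (mm)"""
    from plant import bot
    s=bot.read_state();a=np.radians(LN[2]);A=np.array([[np.cos(a),-np.sin(a),0],[np.sin(a),np.cos(a),0],[0,0,1]])
    p=A.T@(s["position"]-[LN[0],LN[1],0])*1e3;Rl=A.T@s["ee_rot"]
    print("t",s["time_s"],"lane",p.round(1),"spin to align",round(np.degrees(np.arctan2(-Rl[0,0],-Rl[1,0])),2),"F lane",(A.T@s["force"]).round(1),"w",round(s["width"]*1e3,1))
    if tgt is not None: print("tool delta",(Rl.T@(np.array(tgt)-p)).round(1))
E
python3 -c "
from h import *
where([-1,-205,231])"
```

```text
t 0.1 lane [-529.   465.3  230.3] spin to align 1.76 F lane [0.8 0.1 0.2] w 85.3
tool delta [653.7   0.7 548.4]
```

Emit:
play_rows:
  delta_pos:
    - [15, 0, 12]
    - [42, 0, 35]
    - [70, 0, 58]
    - [98, 0, 82]
    - [126, 0, 105]
    - [154, 0, 129]
    - [182, 0, 152]
    - [210, 0, 176]
    - [238, 0, 199]
    - [266, 0, 223]
    - [294, 0, 246]
    - [322, 0, 270]
  spin: [-1.8, -1.8, -1.8, -1.8, -1.8, -1.8, -1.8, -1.8, -1.8, -1.8, -1.8, -1.8]
  hand: [100, 100, 100, 100, 100, 100, 100, 100, 100, 100, 100, 100]

```text
time_s: 1.1
position: [0.3394, 0.2205, 0.2312]
ee_rot: [[-0.229, -0.0, 0.974], [-0.974, 0.0, -0.229], [0.0, -1.0, -0.0]]
force: [-0.4, -0.6, -0.1]
width: 0.0851
```

```bash
python3 -c "
from h import *
where([-1,-205,231])"
```

```text
t 1.1 lane [-268.6  133.8  231.2] spin to align -0.08 F lane [-0.3 -0.7 -0.1] w 85.1
tool delta [3.392e+02 1.000e-01 2.671e+02]
```

Emit:
play_rows:
  delta_pos:
    - [28, 0, 22]
    - [57, 0, 45]
    - [86, 0, 68]
    - [115, 0, 91]
    - [144, 0, 114]
    - [173, 0, 136]
    - [202, 0, 159]
    - [231, 0, 182]
    - [260, 0, 205]
    - [289, 0, 228]
    - [318, 0, 250]
    - [340, 0, 268]
  spin: [0, 0, 0, 0, 0, 0, 0, 0, 0, 0, 0, 0]
  hand: [100, 100, 100, 100, 100, 100, 100, 100, 100, 100, 100, 100]

```text
time_s: 2.1
position: [0.5226, -0.1724, 0.2307]
ee_rot: [[-0.231, -0.001, 0.973], [-0.973, -0.0, -0.231], [0.0, -1.0, -0.001]]
force: [0.4, 0.8, 0.1]
width: 0.0856
```

```bash
python3 -c "
from h import *
where([-1,-205,35])
from plant import capture
import cv2
im=cv2.cvtColor(capture('side'),4)
cv2.imwrite('pics/s1.png',cv2.resize(im[120:320,180:440],None,fx=3,fy=3,interpolation=cv2.INTER_CUBIC))
"
```

```text
t 2.1 lane [ 1.000e-01 -2.064e+02  2.307e+02] spin to align 0.04 F lane [0.2 0.9 0.1] w 85.6
tool delta [ -1.5 195.7  -0.9]
```

View pics/s1.png

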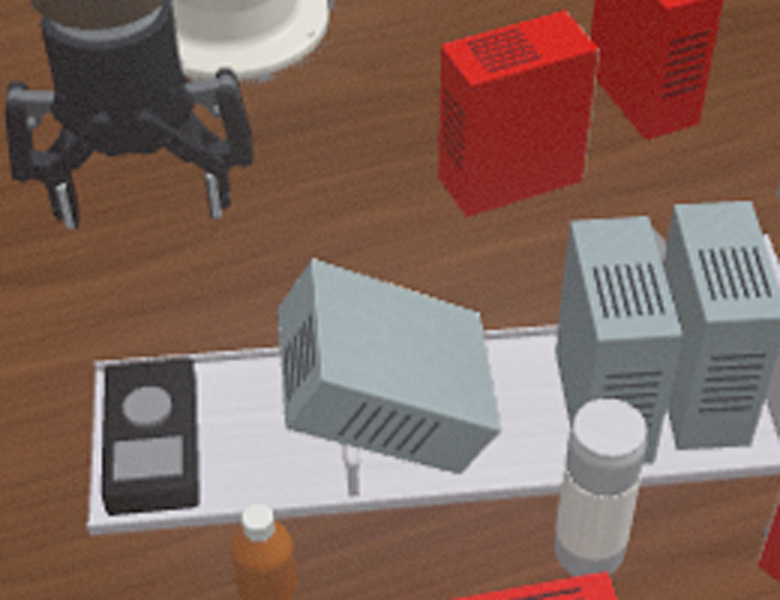

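The side crop shows the arm over the meter with its open fingers at (65,215) and (215,210). The tipped unit's overhanging edge runs from (280,310) to (287,430). The finger knuckles bulge outward, so I'll lift with the flat side faces of the shut fingers, which needs a 90° spin.

```bash
python3 -c "
from h import *
from plant import bot
print(bot.read_state()['joint_pos'].round(1))"
```

```text
[ -1.6  15.1  -9.9   0.1 -65.   78.1]
```

Emit:
play_rows:
  delta_pos:
    - [-3, 10, 0]
    - [-5, 20, 0]
    - [-8, 30, 0]
    - [-10, 40, 0]
    - [-13, 50, 0]
    - [-15, 60, 0]
    - [-18, 70, 0]
    - [-20, 80, 0]
    - [-20, 90, 0]
    - [-20, 100, 0]
    - [-20, 110, 0]
    - [-20, 110, 0]
  spin: [7, 14, 21, 28, 35, 42, 49, 56, 63, 70, 77, 84]
  hand: [0, 0, 0, 0, 0, 0, 0, 0, 0, 0, 0, 0]

```text
time_s: 3.15
position: [0.5251, -0.1502, 0.1188]
ee_rot: [[-0.991, -0.005, -0.133], [0.133, 0.001, -0.991], [0.005, -1.0, -0.0]]
force: [-0.5, -0.4, 0.2]
width: -0.0002
```

Emit:
play_rows:
  delta_pos:
    - [0, 14, 0]
    - [0, 30, 0]
    - [0, 45, 0]
    - [0, 57, 0]
    - [0, 57, 0]
    - [0, 57, 0]
  spin: [3, 6, 6, 6, 6, 6]
  hand: [0, 0, 0, 0, 0, 0]

```text
time_s: 3.65
position: [0.5264, -0.1505, 0.0637]
ee_rot: [[-0.973, -0.002, -0.229], [0.229, -0.0, -0.973], [0.002, -1.0, 0.001]]
force: [0.6, 0.1, 0.2]
width: -0.0005
```

```bash
python3 -c "
from h import *
from plant import bot
where([-1,-143,63])
print(bot.read_state()['ee_rot'].round(3))"
```

```text
t 3.65 lane [  -1.3 -184.2   63.7] spin to align 89.95 F lane [0.5 0.2 0.2] w -0.5
tool delta [ -0.3   0.7 -41.2]
[[-0.973 -0.002 -0.229]
 [ 0.229 -0.    -0.973]
 [ 0.002 -1.     0.001]]
```

Emit:
play_rows:
  delta_pos:
    - [0, 0, -10]
    - [0, 0, -20]
    - [0, 0, -30]
    - [0, 0, -36]
    - [0, 0, -39]
    - [0, 0, -41]
    - [0, 0, -41]
    - [0, 0, -41]
  spin: [0, 0, 0, 0, 0, 0, 0, 0]
  hand: [0, 0, 0, 0, 0, 0, 0, 0]

```text
time_s: 4.32
position: [0.5363, -0.1105, 0.0644]
ee_rot: [[-0.973, 0.0, -0.229], [0.229, -0.0, -0.973], [-0.0, -1.0, 0.0]]
force: [-0.2, 0.1, -0.8]
width: 0.0002
```

```bash
python3 -c "
from h import *
where()
from plant import capture
import cv2
im=cv2.cvtColor(capture('side'),4)
cv2.imwrite('pics/s2.png',cv2.resize(im[130:310,200:400],None,fx=3,fy=3,interpolation=cv2.INTER_CUBIC))
"
```

```text
t 4.3167 lane [  -0.9 -143.    64.4] spin to align 89.95 F lane [-0.2  0.  -0.8] w 0.2
```

View pics/s2.png

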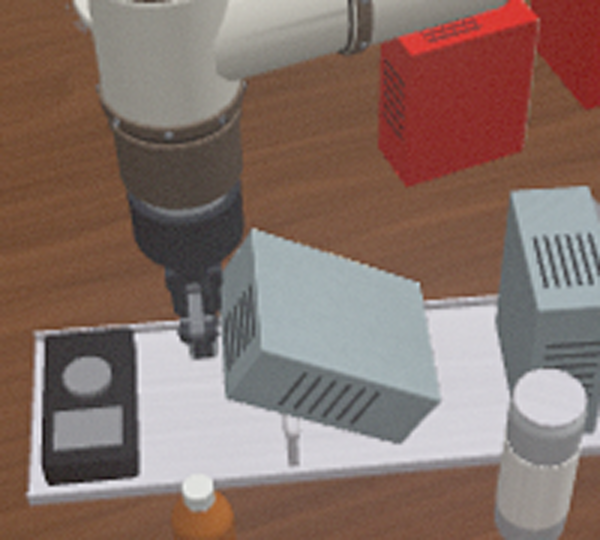

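Emit:
play_rows:
  delta_pos:
    - [0, 0, -2]
    - [0, 0, -4]
    - [0, -2, -5]
    - [0, -4, -7]
    - [0, -7, -8]
    - [0, -9, -10]
    - [0, -11, -11]
    - [0, -13, -13]
    - [0, -13, -13]
  spin: [0, 0, 0, 0, 0, 0, 0, 0, 0]
  hand: [0, 0, 0, 0, 0, 0, 0, 0, 0]

```text
time_s: 5.12
position: [0.5396, -0.0978, 0.078]
ee_rot: [[-0.973, 0.001, -0.229], [0.229, -0.0, -0.973], [-0.001, -1.0, -0.0]]
force: [-1.3, -3.5, 1.8]
width: 0.0002
```

```bash
python3 -c "
from h import *
where()
from plant import capture
import cv2
im=cv2.cvtColor(capture('side'),4)
cv2.imwrite('pics/s3.png',cv2.resize(im[130:310,200:400],None,fx=3,fy=3,interpolation=cv2.INTER_CUBIC))
"
```

```text
t 5.1167 lane [  -0.6 -129.9   78. ] spin to align 89.93 F lane [-0.5 -3.8  1.8] w 0.2
```

View pics/s3.png

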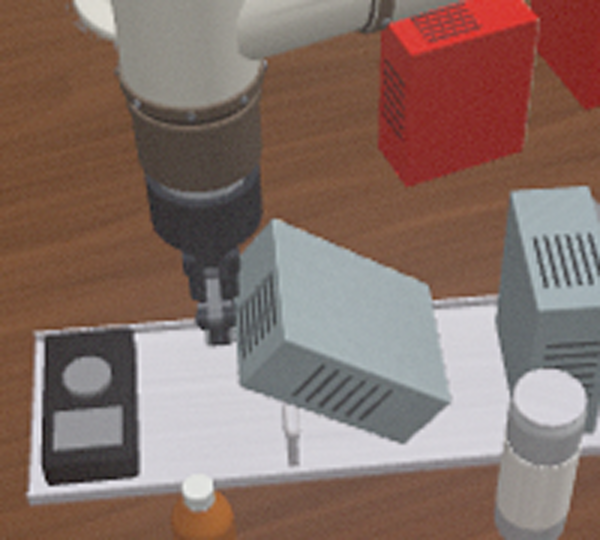

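Emit:
play_rows:
  delta_pos:
    - [0, -2, -1]
    - [0, -4, -3]
    - [0, -6, -5]
    - [0, -8, -6]
    - [0, -11, -8]
    - [0, -14, -11]
    - [0, -16, -13]
    - [0, -18, -15]
    - [0, -21, -17]
    - [0, -23, -20]
    - [0, -25, -22]
    - [0, -27, -25]
  spin: [0, 0, 0, 0, 0, 0, 0, 0, 0, 0, 0, 0]
  hand: [0, 0, 0, 0, 0, 0, 0, 0, 0, 0, 0, 0]

```text
time_s: 6.17
position: [0.5451, -0.0736, 0.1047]
ee_rot: [[-0.973, -0.0, -0.229], [0.229, -0.0, -0.973], [-0.0, -1.0, 0.0]]
force: [-0.9, -1.9, 3.1]
width: 0.0
```

```bash
python3 -c "
from h import *
where()
from plant import capture
import cv2
im=cv2.cvtColor(capture('side'),4)
cv2.imwrite('pics/s4.png',cv2.resize(im[110:310,200:440],None,fx=3,fy=3,interpolation=cv2.INTER_CUBIC))
"
```

```text
t 6.1667 lane [  -0.8 -105.1  104.7] spin to align 89.95 F lane [-0.4 -2.   3.1] w 0.0
```

View pics/s4.png

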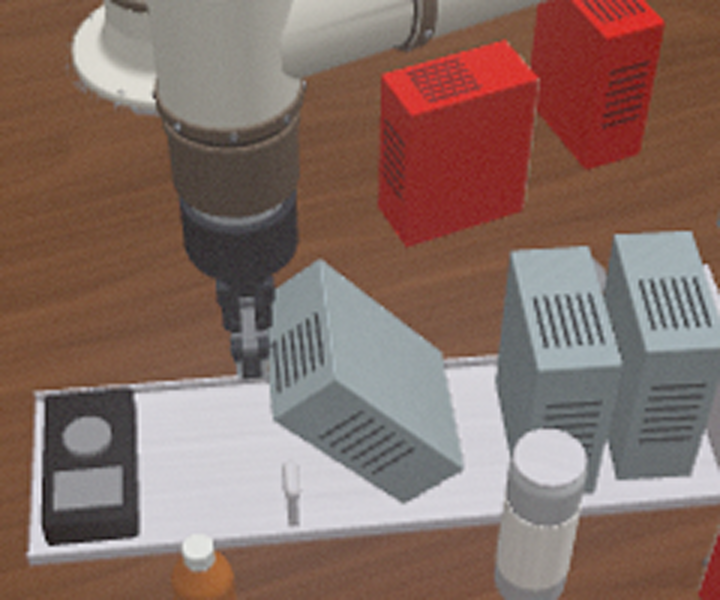

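```bash
cat >> h.py <<'E'
def fittip(own,px,n="side"):
    own=np.array(own,float);px=np.array(px,float)
    def f(p):
        th=np.radians(p[2]);c,s=np.cos(th),np.sin(th);v=own[:,1]+30
        L=np.c_[p[0]+own[:,0],p[1]-own[:,2]*c+v*s,4+own[:,2]*s+v*c]/1e3
        return (proj(tf(LN,L),n)-px).ravel()
    r=least_squares(f,[0,0,45],loss="soft_l1");print("x,foot y,theta",r.x.round(1),r.fun.round(1).tolist())
E
python3 - <<'E'
from h import *
px=np.array([[405,502],[463,465],[337,380],[274,417],[322,260],[443,352]])/3+[200,110]-.33
fittip([[60,-30,0],[60,30,0],[60,30,150],[60,-30,150],[-60,30,150],[-60,30,0]],px)
E
```

```text
x,foot y,theta [-2.3  3.3 50. ] [-0.2, 0.7, 1.3, 1.0, 0.2, -1.0, -0.5, 0.6, -0.4, -1.6, -0.0, -0.5]
```

Emit:
play_rows:
  delta_pos:
    - [0, -3, 0]
    - [0, -5, -2]
    - [0, -7, -4]
    - [0, -9, -6]
    - [0, -11, -9]
    - [0, -13, -11]
    - [0, -14, -14]
    - [0, -16, -16]
    - [0, -18, -19]
    - [0, -19, -22]
    - [0, -20, -24]
    - [0, -21, -26]
  spin: [0, 0, 0, 0, 0, 0, 0, 0, 0, 0, 0, 0]
  hand: [0, 0, 0, 0, 0, 0, 0, 0, 0, 0, 0, 0]

```text
time_s: 7.22
position: [0.5511, -0.048, 0.1255]
ee_rot: [[-0.973, 0.0, -0.229], [0.229, -0.0, -0.973], [-0.0, -1.0, -0.0]]
force: [-0.2, -0.2, 0.3]
width: 0.0
```

```bash
python3 -c "
from h import *
where()
"
```

```text
t 7.2167 lane [ -0.8 -78.8 125.5] spin to align 89.94 F lane [-0.2 -0.2  0.3] w 0.0
```

Emit:
play_rows:
  delta_pos:
    - [0, -1, -2]
    - [0, -2, -4]
    - [0, -3, -6]
    - [0, -4, -8]
    - [0, -5, -10]
    - [0, -6, -12]
    - [0, -7, -14]
    - [0, -7, -15]
    - [0, -8, -16]
    - [0, -8, -17]
    - [0, -8, -18]
    - [0, -8, -19]
  spin: [0, 0, 0, 0, 0, 0, 0, 0, 0, 0, 0, 0]
  hand: [0, 0, 0, 0, 0, 0, 0, 0, 0, 0, 0, 0]

```text
time_s: 8.22
position: [0.5553, -0.0297, 0.1333]
ee_rot: [[-0.973, -0.0, -0.229], [0.229, -0.0, -0.973], [0.0, -1.0, 0.0]]
force: [-0.5, -0.2, -0.6]
width: 0.0001
```

```bash
python3 -c "
from h import *
where()
from plant import capture
import cv2
im=cv2.cvtColor(capture('side'),4)
cv2.imwrite('pics/s5.png',cv2.resize(im[110:310,200:464],None,fx=3,fy=3,interpolation=cv2.INTER_CUBIC))
"
```

```text
t 8.2167 lane [ -0.9 -60.1 133.3] spin to align 89.96 F lane [-0.5 -0.3 -0.6] w 0.1
```

View pics/s5.png

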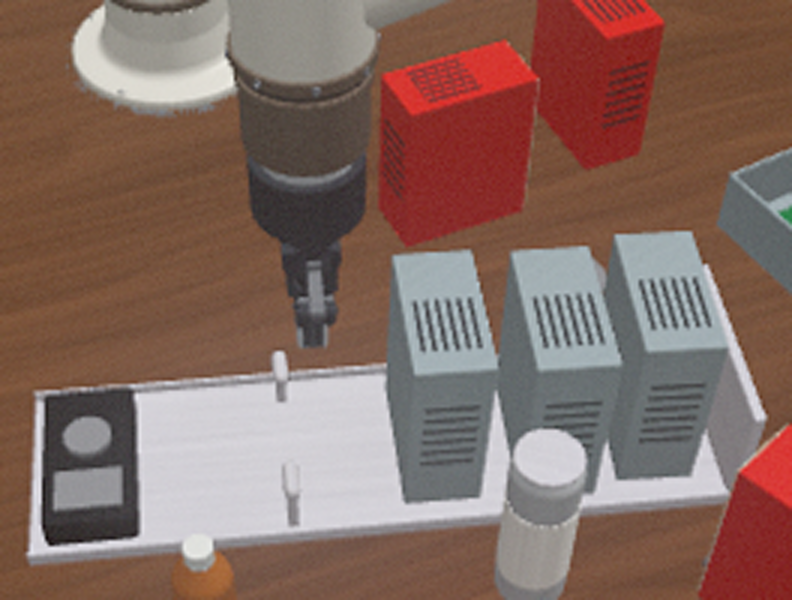

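The unit stands upright in the lane: its top corners are at (392,256), (472,251), (497,356) and (410,366). The other units look unmoved. Next I'll work out the poses and the finger profile from the earlier picture s1.

```bash
cat >> h.py <<'E'
def onx(px,x=0,n="side"):
    r=least_squares(lambda p:(proj(tf(LN,[[x/1e3,p[0]/1e3,p[1]/1e3]]),n)[0]-px),[0,100]);return r.x.round(1)
E
python3 - <<'E'
from h import *
for q in([250,162],[245,95],[222,75],[228,190],[227,205],[218,217],[205,215],[208,178]): 
    y,z=onx(np.array(q)/3+[180,120]-.33,0);print(q,"rel axis y",round(y+206.4,1),"above TCP",round(z-230.7,1))
box=[[.06,.03,.154],[.06,-.03,.154],[-.06,-.03,.154],[-.06,.03,.154]]
a=np.radians(LN[2])
for nm,px in(("tip",[[497,356],[410,366],[392,256],[472,251]]),("mid",[[621,363],[540,371],[511,252],[590,247]]),("end",[[728,348],[640,350],[613,235],[692,231]])):
    p,r=fit(box,np.array(px)/3+[200,110]-.33,[.57,0,-13],"side");d=p[:2]-LN[:2]
    print(nm,(1e3*np.array([d[0]*np.cos(a)+d[1]*np.sin(a),-d[0]*np.sin(a)+d[1]*np.cos(a)])).round(1),round(p[2]-LN[2],1),np.abs(r).max())
E
```

```text
[250, 162] rel axis y 71.7 above TCP 50.8
[245, 95] rel axis y 73.2 above TCP 104.4
[222, 75] rel axis y 60.9 above TCP 120.5
[228, 190] rel axis y 55.5 above TCP 28.4
[227, 205] rel axis y 53.6 above TCP 15.4
[218, 217] rel axis y 46.7 above TCP 5.3
[205, 215] rel axis y 38.5 above TCP 7.9
[208, 178] rel axis y 43.9 above TCP 39.9
tip [-7.  35.1] -1.0 2.5
mid [  4.6 122.3] -1.1 1.0
end [ -4.5 200. ] -3.5 0.5
```

Emit:
play_rows:
  delta_pos:
    - [0, 0, 12]
    - [0, 0, 30]
    - [0, 0, 35]
    - [0, 0, 35]
    - [0, 0, 35]
    - [0, 0, 35]
    - [0, 0, 35]
    - [0, 0, 35]
    - [0, 0, 35]
    - [0, 0, 35]
    - [0, 0, 35]
    - [0, 0, 35]
  spin: [-7, -14, -21, -28, -35, -42, -49, -56, -63, -70, -77, -84]
  hand: [0, 0, 0, 100, 100, 100, 100, 100, 100, 100, 100, 100]
  force: 60

```text
time_s: 9.27
position: [0.5473, -0.0639, 0.1333]
ee_rot: [[-0.324, -0.0, 0.946], [-0.946, -0.0, -0.324], [0.0, -1.0, -0.0]]
force: [0.9, -1.2, 0.4]
width: 0.0852
```

Emit:
play_rows:
  delta_pos:
    - [0, 0, 0]
    - [0, 20, 0]
    - [0, 40, 0]
    - [0, 60, 0]
    - [0, 80, 0]
    - [0, 95, 0]
    - [0, 110, 0]
    - [0, 120, 0]
    - [0, 128, 0]
    - [0, 132, 0]
    - [0, 133, 0]
    - [0, 133, 0]
  spin: [-6, -6, -6, -6, -6, -6, -6, -6, -6, -6, -6, -6]
  hand: [100, 100, 100, 100, 100, 100, 100, 100, 100, 100, 100, 100]

```text
time_s: 10.27
position: [0.5476, -0.0638, 0.0005]
ee_rot: [[-0.229, 0.0, 0.973], [-0.973, -0.0, -0.229], [-0.0, -1.0, 0.0]]
force: [-0.2, -0.4, 0.6]
width: 0.0852
```

```bash
python3 -c "
from h import *
where([-2,-69,0])
from plant import capture
import cv2
im=cv2.cvtColor(capture('side'),4)
cv2.imwrite('pics/s6.png',cv2.resize(im[110:310,200:464],None,fx=3,fy=3,interpolation=cv2.INTER_CUBIC))
"
```

```text
t 10.2667 lane [ -0.6 -95.    0.5] spin to align -0.05 F lane [-0.1 -0.4  0.6] w 85.2
tool delta [-26.    0.5  -1.4]
```

View pics/s6.png

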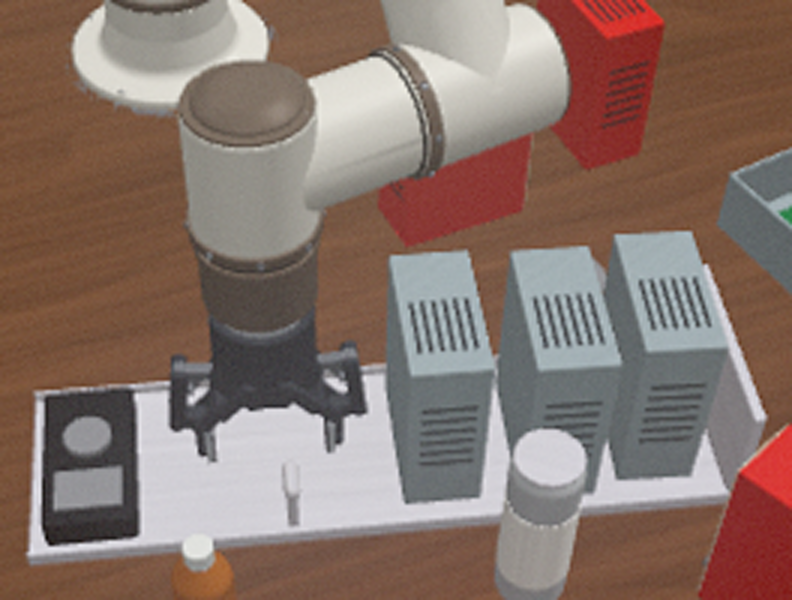

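The gripper is aligned behind the unit. Its leading knuckle is at (362,390), ahead of the unit's -y face at (388,380), and it clears the rails and the meter. I'm approaching slowly.

Emit:
play_rows:
  delta_pos:
    - [-5, 0, 0]
    - [-11, 0, 0]
    - [-16, 0, 0]
    - [-19, 0, 0]
    - [-21, 0, 0]
    - [-23, 0, 0]
    - [-25, 0, 0]
    - [-27, 0, 0]
    - [-29, 0, 0]
    - [-31, 0, 0]
    - [-33, 0, 0]
    - [-35, 0, 0]
  spin: [0, 0, 0, 0, 0, 0, 0, 0, 0, 0, 0, 0]
  hand: [100, 100, 100, 100, 100, 100, 100, 100, 100, 100, 100, 100]

```text
time_s: 11.32
position: [0.5548, -0.0298, 0.0]
ee_rot: [[-0.23, -0.001, 0.973], [-0.973, -0.0, -0.23], [0.0, -1.0, -0.001]]
force: [-1.6, -3.3, 0.4]
width: 0.0852
```

```bash
cat > f.py <<'E'
# boxes' top-view: fit standing units by refining given top corners is manual; just state
from h import *
where()
E
python3 f.py
```

```text
t 11.3167 lane [ -1.3 -60.2   0. ] spin to align -0.03 F lane [-0.8 -3.5  0.4] w 85.2
```

Emit:
play_rows:
  delta_pos:
    - [-2, 0, 0]
    - [-4, 0, 0]
    - [-6, 0, 0]
    - [-8, 0, 0]
    - [-10, 0, 0]
    - [-12, 0, 0]
    - [-14, 0, 0]
    - [-15, 0, 0]
    - [-16, 0, 0]
    - [-17, 0, 0]
    - [-18, 0, 0]
    - [-18, 0, 0]
  spin: [0, 0, 0, 0, 0, 0, 0, 0, 0, 0, 0, 0]
  hand: [100, 100, 100, 100, 100, 100, 100, 100, 100, 100, 100, 100]

```text
time_s: 12.32
position: [0.5595, -0.0121, 0.0003]
ee_rot: [[-0.229, 0.0, 0.973], [-0.973, 0.0, -0.229], [-0.0, -1.0, 0.0]]
force: [-0.7, -2.3, -1.2]
width: 0.0855
```

```bash
python3 f.py; python3 -c "
from plant import capture
import cv2
im=cv2.cvtColor(capture('side'),4)
cv2.imwrite('pics/s7.png',cv2.resize(im[150:310,260:464],None,fx=3.7,fy=3.7,interpolation=cv2.INTER_CUBIC))
"
```

```text
t 12.3167 lane [ -0.8 -41.9   0.3] spin to align -0.06 F lane [-0.2 -2.4 -1.2] w 85.5
```

View pics/s7.png

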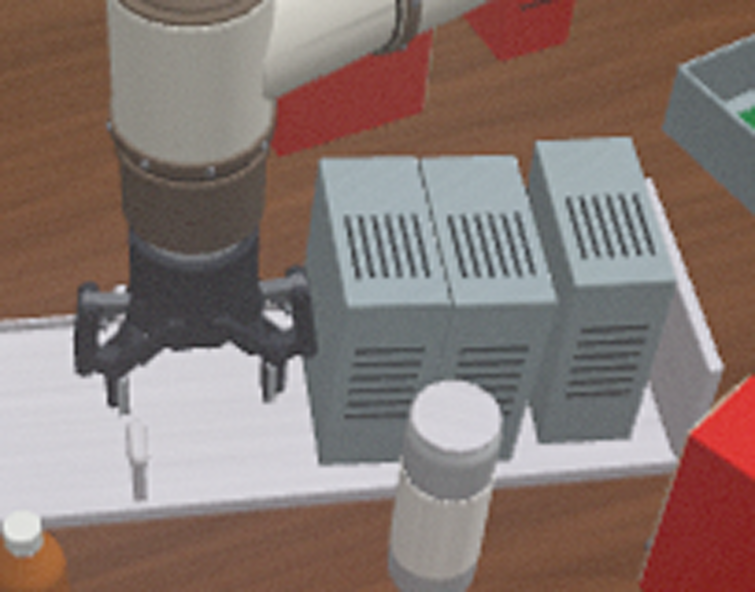

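Emit:
play_rows:
  delta_pos:
    - [-2, 0, 0]
    - [-4, 0, 0]
    - [-6, 0, 0]
    - [-8, 0, 0]
    - [-10, 0, 0]
    - [-12, 0, 0]
    - [-14, 0, 0]
    - [-16, 0, 0]
    - [-17, 0, 0]
    - [-18, 0, 0]
    - [-19, 0, 0]
    - [-20, 0, 0]
  spin: [0, 0, 0, 0, 0, 0, 0, 0, 0, 0, 0, 0]
  hand: [100, 100, 100, 100, 100, 100, 100, 100, 100, 100, 100, 100]

```text
time_s: 13.37
position: [0.5632, 0.006, 0.0005]
ee_rot: [[-0.23, -0.002, 0.973], [-0.973, -0.001, -0.23], [0.001, -1.0, -0.002]]
force: [-2.0, -8.8, 2.2]
width: 0.0856
```

Emit:
play_rows:
  delta_pos:
    - [-1, 0, 0]
    - [-2, 0, 0]
    - [-4, 0, 0]
    - [-6, 0, 0]
    - [-8, 0, 0]
    - [-10, 0, 0]
    - [-12, 0, 0]
    - [-13, 0, 0]
    - [-14, 0, 0]
    - [-15, 0, 0]
  spin: [0, 0, 0, 0, 0, 0, 0, 0, 0, 0]
  hand: [100, 100, 100, 100, 100, 100, 100, 100, 100, 100]

```text
time_s: 14.2
position: [0.5662, 0.0198, 0.0006]
ee_rot: [[-0.231, -0.003, 0.973], [-0.973, -0.002, -0.231], [0.002, -1.0, -0.002]]
force: [-2.2, -11.1, 3.2]
width: 0.0856
```

```bash
python3 f.py
```

```text
t 14.2 lane [-1.7 -9.4  0.6] spin to align 0.06 F lane [  0.4 -11.3   3.2] w 85.6
```

Emit:
play_rows:
  delta_pos:
    - [-1, 0, 0]
    - [-2, 0, 0]
    - [-3, 0, 0]
    - [-4, 0, 0]
    - [-5, 0, 0]
    - [-5, 0, 0]
  spin: [0, 0, 0, 0, 0, 0]
  hand: [100, 100, 100, 100, 100, 100]

```text
time_s: 14.7
position: [0.567, 0.0238, 0.0006]
ee_rot: [[-0.232, -0.004, 0.973], [-0.973, -0.003, -0.232], [0.003, -1.0, -0.003]]
force: [-1.8, -14.8, 3.7]
width: 0.0853
```

```bash
python3 f.py
```

```text
t 14.7 lane [-1.8 -5.3  0.6] spin to align 0.09 F lane [  1.6 -14.8   3.7] w 85.3
```

Emit:
play_rows:
  delta_pos:
    - [-1, 0, 0]
    - [-1, 0, 0]
    - [-2, 0, 0]
    - [-2, 0, 0]
  spin: [0, 0, 0, 0]
  hand: [100, 100, 100, 100]

```text
time_s: 15.03
position: [0.5668, 0.0239, 0.0008]
ee_rot: [[-0.233, -0.006, 0.972], [-0.972, -0.004, -0.233], [0.005, -1.0, -0.004]]
force: [-2.1, -22.0, 5.2]
width: 0.0851
```

```bash
python3 f.py;python3 -c "
from plant import capture
import cv2,numpy as np
a=cv2.cvtColor(capture('side'),4)[150:310,290:454];b=cv2.cvtColor(capture('top'),4)[170:290,200:330]
cv2.imwrite('pics/s8.png',np.hstack([cv2.resize(a,(400,390),interpolation=cv2.INTER_CUBIC),cv2.resize(b,(400,390),interpolation=cv2.INTER_CUBIC)]))
"
```

```text
t 15.0333 lane [-2.1 -5.2  0.8] spin to align 0.19 F lane [  3.  -21.9   5.2] w 85.1
```

Emit:
play_rows:
  delta_pos:
    - [1, 0, 0]
    - [3, 0, 0]
    - [6, 0, 0]
    - [12, 0, 0]
    - [20, 0, 0]
    - [32, 0, 0]
    - [46, 0, 0]
    - [60, 0, 0]
    - [72, 0, 0]
    - [80, 0, 0]
    - [80, 0, 0]
    - [80, 0, 0]
  spin: [0, 0, 0, 0, 0, 0, 0, 0, 0, 0, 0, 0]
  hand: [100, 100, 100, 100, 100, 100, 100, 100, 100, 100, 100, 100]

```text
time_s: 16.13
position: [0.5508, -0.0499, 0.0004]
ee_rot: [[-0.23, 0.0, 0.973], [-0.973, 0.0, -0.23], [-0.0, -1.0, 0.0]]
force: [0.5, 0.7, 0.3]
width: 0.0853
```

```bash
python3 f.py;python3 -c "
from plant import capture
import cv2,numpy as np
a=cv2.cvtColor(capture('side'),4)[165:305,345:455];b=cv2.cvtColor(capture('top'),4)[175:265,200:310]
cv2.imwrite('pics/s9.png',np.hstack([cv2.resize(a,None,fx=4,fy=4,interpolation=cv2.INTER_CUBIC)[:360],cv2.resize(b,None,fx=3.2,fy=4,interpolation=cv2.INTER_CUBIC)]))
"
```

```text
t 16.1333 lane [ -0.7 -80.8   0.4] spin to align 0.02 F lane [0.3 0.8 0.3] w 85.3
```

View pics/s9.png

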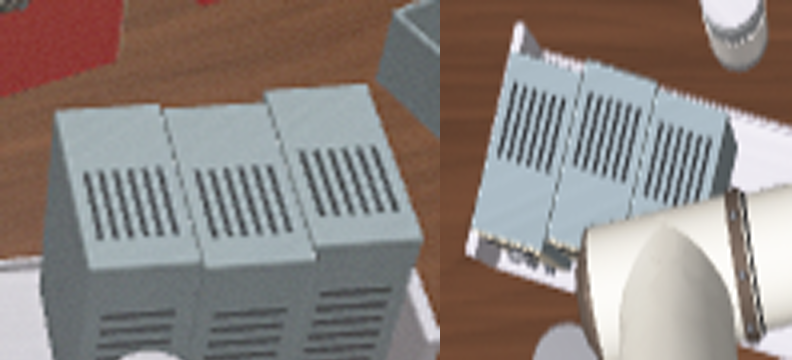

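```bash
python3 - <<'E'
from h import *
box=[[.06,.03,.154],[.06,-.03,.154],[-.06,-.03,.154],[-.06,.03,.154]]
a=np.radians(LN[2])
def go(nm,px,n,k=slice(None)):
    p,r=fit(np.array(box)[k],px,[.57,0,-13],n);d=p[:2]-LN[:2]
    print(nm,n,(1e3*np.array([d[0]*np.cos(a)+d[1]*np.sin(a),-d[0]*np.sin(a)+d[1]*np.cos(a)])).round(1),round(p[2]-LN[2],1),np.abs(r).max())
for nm,px in(("tip",[[197,266],[92,270],[54,112],[160,104]]),("mid",[[314,259],[206,266],[163,109],[266,102]]),("end",[[421,240],[316,250],[265,93],[367,85]])):
    go(nm,np.array(px)/4+[345,165]-.37,"side")
t=lambda l:(np.array(l)-[440,0])/[3.2,4]+[200,175]-.37
go("end",t([[512,52],[584,70],[548,246],[471,232]]),"top")
go("mid",t([[590,63],[657,82],[546,242]]),"top",[0,1,3])
go("tip",t([[663,88],[728,108]]),"top",[0,1])
print(proj(tf(LN,[[-.08,.252,.1],[.08,.252,.1]]),"side"),proj(tf(LN,[[-.08,.252,.1]]),"top"))
E
```

```text
tip side [-0.5 96.8] -1.2 1.2
mid side [  2.9 157.2] -1.0 0.8
end side [ -3.5 217.1] -0.8 1.1
end top [ -7.1 215.3] 0.9 1.3
mid top [ -0.6 155.7] -0.5 1.0
tip top [-2.2 93.9] 0.4 1.2
[[431.87975365 197.86391294]
 [451.32978742 249.48148334]] [[210.63484019 238.17601038]]
```

Emit:
play_rows:
  delta_pos:
    - [0, -10, 0]
    - [0, -30, 0]
    - [0, -55, 0]
    - [0, -80, 0]
    - [0, -110, 0]
    - [0, -140, 0]
    - [10, -170, 0]
    - [25, -200, 0]
    - [40, -225, 0]
    - [50, -235, 0]
    - [50, -235, 0]
    - [50, -235, 0]
  spin: [0, 0, 0, 0, 0, 0, 0, 0, 0, 0, 0, 0]
  hand: [100, 100, 100, 100, 100, 100, 100, 100, 100, 100, 100, 100]

```text
time_s: 17.23
position: [0.5388, -0.0977, 0.2351]
ee_rot: [[-0.23, 0.0, 0.973], [-0.973, 0.001, -0.23], [-0.001, -1.0, -0.0]]
force: [-0.3, -0.1, -0.5]
width: 0.0854
```

```bash
python3 f.py; python3 - <<'E'
from h import *
from plant import capture
import cv2
t0=cv2.imread("pics/top0.png").astype(int);t=cv2.cvtColor(capture("top"),4).astype(int)
s0=cv2.imread("pics/side0.png").astype(int);s=cv2.cvtColor(capture("side"),4).astype(int)
# changed regions vs start, to see that other things stayed
for n,a,b in(("side",s0,s),("top",t0,t)):
    m=(cv2.GaussianBlur(np.abs(a-b).max(2).astype(np.uint8),(5,5),0)>25).astype(np.uint8)
    k,_,st,_=cv2.connectedComponentsWithStats(m);print(n,[r.tolist() for r in st[1:] if r[4]>15])
# profiles across end unit's +y side and plate: rows in side image
for r in(235,245,255,262): print(r,s[r,425:462].mean(1).round().astype(int).tolist())
for y in(.222,.252): print(y,proj(tf(LN,[[.06,y,.004],[.06,y,.1],[.08,y,.004],[.08,y,.1]]),"side").round(1).tolist())
E
```

```text
t 17.2333 lane [  -1.3 -130.   235.1] spin to align 0.01 F lane [-0.3 -0.2 -0.5] w 85.4
side [[217, 0, 173, 191, 13705], [454, 0, 57, 44, 1239], [457, 31, 7, 15, 54], [429, 185, 22, 84, 661], [395, 187, 29, 45, 448], [354, 190, 43, 86, 1391], [411, 203, 12, 20, 147], [272, 205, 75, 74, 4015], [388, 207, 16, 18, 209], [382, 245, 5, 6, 22], [397, 257, 17, 18, 154]]
top [[186, 188, 217, 292, 23387], [0, 390, 78, 60, 2572]]
235 [110, 110, 105, 109, 107, 109, 108, 110, 110, 109, 114, 110, 107, 112, 111, 109, 109, 108, 113, 105, 110, 113, 159, 215, 210, 140, 86, 91, 87, 90, 92, 93, 87, 91, 90, 84, 87]
245 [74, 70, 76, 72, 74, 83, 73, 73, 76, 90, 84, 87, 103, 97, 99, 99, 111, 107, 111, 120, 126, 124, 124, 123, 141, 197, 215, 213, 197, 73, 83, 89, 88, 83, 86, 86, 86]
255 [75, 69, 71, 77, 75, 70, 80, 75, 73, 75, 86, 84, 92, 111, 109, 111, 124, 122, 123, 125, 124, 127, 126, 124, 124, 131, 135, 136, 122, 79, 81, 88, 117, 141, 145, 106, 108]
262 [106, 105, 106, 103, 105, 108, 106, 105, 106, 110, 107, 104, 108, 108, 126, 126, 129, 125, 124, 125, 120, 124, 127, 132, 141, 167, 152, 131, 109, 114, 109, 109, 107, 109, 110, 110, 109]
0.222 [[427.6, 270.3], [435.3, 243.6], [429.8, 277.1], [437.8, 250.6]]
0.252 [[440.1, 269.1], [448.7, 242.5], [442.4, 276.0], [451.3, 249.5]]
```

```bash
python3 - <<'E'
from h import *
from plant import capture
import cv2
t=cv2.cvtColor(capture("top"),4)
from scipy.ndimage import map_coordinates as mc
ys=np.arange(.225,.285,.002)
for x in(-.03,0,.02,.04):
    P=proj(tf(LN,np.c_[np.full(len(ys),x),ys,np.full(len(ys),.154)]))
    print("x",x,[int(mc(t.mean(2),[[q[1]],[q[0]]],order=1)[0]) for q in P])
print("index of y: start .225 step .002; plate top edges expressed at z=.154:")
for y in(.252,.26):
    q=proj(tf(LN,[[0,y,.1]]))[0]
    r=least_squares(lambda v:proj(tf(LN,[[0,v[0],.154]]))[0]-q,[y]).x;print(y,r)
E
```

```text
x -0.03 [187, 187, 188, 188, 188, 187, 187, 186, 186, 186, 181, 140, 99, 80, 79, 79, 78, 77, 76, 76, 75, 74, 74, 74, 74, 74, 74, 74, 75, 75]
x 0 [168, 158, 77, 125, 165, 148, 77, 129, 167, 183, 184, 166, 111, 75, 73, 72, 72, 72, 71, 71, 72, 73, 73, 75, 76, 76, 76, 77, 78, 79]
x 0.02 [179, 156, 71, 139, 168, 140, 66, 134, 173, 186, 186, 155, 106, 76, 74, 74, 74, 74, 73, 73, 73, 72, 72, 72, 72, 72, 72, 72, 72, 73]
x 0.04 [186, 186, 186, 185, 184, 184, 183, 183, 184, 184, 186, 147, 101, 72, 71, 70, 71, 73, 74, 75, 75, 75, 75, 75, 75, 75, 74, 74, 74, 73]
index of y: start .225 step .002; plate top edges expressed at z=.154:
0.252 [0.23954244]
0.26 [0.24722068]
```

```bash
python3 - <<'E'
from h import *
for q in([366,405],[355,350],[345,343],[340,445],[335,450],[172,362],[170,420]):
    y,z=onx(np.array(q)/3+[200,110]-.33,0);print("s6",q,y+95,z)
for q in([312,352],[302,272],[285,395]):
    y,z=onx(np.array(q)/3.7+[260,150]-.36,0);print("s7",q,y+42,z)
tc=lambda l:np.array(l)/3.6+[200,170]-.36
for nm,c,z in(("can",[327,15],.15),("bottle",[637,97],.09),("reel",[147,348],.046)):
    r=least_squares(lambda p:proj(tf(LN,[[p[0],p[1],z]]))[0]-tc(c),[0,0]).x;print(nm,(r*1e3).round())
E
```

```text
s6 [366, 405] 74.9 56.8
s6 [355, 350] 66.3 120.0
s6 [345, 343] 59.0 128.3
s6 [340, 445] 54.7 10.7
s6 [335, 450] 50.7 5.0
s6 [172, 362] -66.19999999999999 122.7
s6 [170, 420] -73.80000000000001 58.3
s7 [312, 352] 73.7 49.8
s7 [302, 272] 64.5 124.3
s7 [285, 395] 58.0 9.2
can [130.  84.]
bottle [ 137. -151.]
reel [-133.  165.]
```

```bash
python3 - <<'E'
from h import *
from plant import capture
import cv2
t=np.mean([cv2.cvtColor(capture("top"),4).astype(float) for _ in range(3)],0)
from scipy.ndimage import map_coordinates as mc
ys=np.arange(.220,.275,.0005)
def edge(x,z):
    P=proj(tf(LN,np.c_[np.full(len(ys),x),ys,np.full(len(ys),z)]))
    v=[mc(t[:,:,k],P[:,::-1].T,order=1) for k in range(3)]
    g=sum(v)/3;i=np.where(g>125)[0].max();s=slice(max(0,i-24),i+1,4)
    print("x",round(x,3),"z",z,"edge y",round(ys[i],4),"B-R",(v[0]-v[2])[s].round().astype(int).tolist(),g[s].round().astype(int).tolist())
for x in(-.05,-.04,-.03,-.01,.01,.03,.045):edge(x,.154)
for x in(-.078,-.074,-.07,.062,.066,.07,.074,.078):edge(x,.1)
E
```

```text
x -0.05 z 0.154 edge y 0.248 B-R [26, 26, 26, 26, 26, 14, -16] [186, 186, 186, 186, 186, 168, 129]
x -0.04 z 0.154 edge y 0.248 B-R [26, 26, 26, 26, 26, 11, -22] [186, 187, 187, 188, 188, 174, 132]
x -0.03 z 0.154 edge y 0.2475 B-R [26, 26, 26, 26, 26, 18, -10] [187, 187, 186, 186, 186, 172, 130]
x -0.01 z 0.154 edge y 0.2475 B-R [18, 11, 18, 24, 27, 18, -16] [136, 88, 135, 174, 185, 175, 132]
x 0.01 z 0.154 edge y 0.247 B-R [21, 8, 18, 24, 26, 25, -10] [153, 65, 134, 175, 187, 186, 134]
x 0.03 z 0.154 edge y 0.2475 B-R [16, 9, 23, 26, 25, 15, -25] [124, 76, 166, 183, 187, 179, 126]
x 0.045 z 0.154 edge y 0.2475 B-R [25, 26, 26, 26, 27, 11, -19] [185, 186, 187, 187, 189, 188, 144]
x -0.078 z 0.1 edge y 0.2615 B-R [1, 2, 4, 5, 3, -5, -36] [121, 132, 205, 232, 229, 210, 131]
x -0.074 z 0.1 edge y 0.262 B-R [1, 5, 5, 5, 5, -10, -35] [121, 182, 220, 237, 237, 191, 128]
x -0.07 z 0.1 edge y 0.261 B-R [-1, 0, 4, 5, 4, 4, -26] [122, 129, 201, 232, 237, 236, 142]
x 0.062 z 0.1 edge y 0.261 B-R [5, 4, 5, 7, 6, 3, -33] [120, 130, 206, 230, 231, 225, 128]
x 0.066 z 0.1 edge y 0.261 B-R [0, 3, 4, 5, 4, -12, -35] [119, 148, 199, 237, 237, 191, 130]
x 0.07 z 0.1 edge y 0.2605 B-R [1, 2, 5, 4, 4, 3, -32] [119, 132, 201, 229, 237, 235, 147]
x 0.074 z 0.1 edge y 0.261 B-R [0, 1, 4, 5, 4, 1, -29] [124, 143, 203, 236, 237, 227, 149]
x 0.078 z 0.1 edge y 0.2605 B-R [-38, -25, -15, -5, -2, -11, -32] [92, 112, 146, 205, 217, 188, 134]
```

Emit:
play_rows:
  delta_pos:
    - [0, 15, 0]
    - [-10, 40, 0]
    - [-25, 70, 0]
    - [-40, 100, 0]
    - [-50, 130, 0]
    - [-50, 160, 0]
    - [-50, 185, 0]
    - [-50, 205, 0]
    - [-50, 218, 0]
    - [-50, 226, 0]
    - [-50, 231, 0]
    - [-50, 232, 0]
  spin: [0, 0, 0, 0, 0, 0, 0, 0, 0, 0, 0, 0]
  hand: [100, 100, 100, 100, 100, 100, 100, 100, 100, 100, 100, 100]

```text
time_s: 18.53
position: [0.5505, -0.0492, 0.0024]
ee_rot: [[-0.229, -0.002, 0.973], [-0.973, -0.0, -0.229], [0.001, -1.0, -0.001]]
force: [0.5, 0.1, 0.5]
width: 0.0851
```

Emit:
play_rows:
  delta_pos:
    - [-12, 0, 0]
    - [-28, 0, 0]
    - [-42, 0, 0]
    - [-52, 0, 0]
    - [-58, 0, 0]
    - [-62, 0, 0]
    - [-65, 0, 0]
    - [-66, 0, 0]
    - [-66, 0, 0]
  spin: [0, 0, 0, 0, 0, 0, 0, 0, 0]
  hand: [100, 100, 100, 100, 100, 100, 100, 100, 100]

```text
time_s: 19.28
position: [0.5658, 0.015, 0.0033]
ee_rot: [[-0.229, -0.0, 0.973], [-0.973, -0.0, -0.229], [0.0, -1.0, -0.0]]
force: [0.7, -0.1, 0.3]
width: 0.0856
```

```bash
python3 f.py
```

```text
t 19.2833 lane [ -1.  -14.2   3.3] spin to align -0.04 F lane [0.7 0.1 0.3] w 85.6
```

Emit:
play_rows:
  delta_pos:
    - [-2, 0, 0]
    - [-4, 1, 0]
    - [-5, 2, 0]
    - [-6, 3, 0]
    - [-7, 4, 0]
    - [-8, 5, 0]
    - [-9, 6, 0]
    - [-10, 7, 0]
    - [-10, 7, 0]
  spin: [0, 0, 0, 0, 0, 0, 0, 0, 0]
  hand: [100, 100, 100, 100, 100, 100, 100, 100, 100]

```text
time_s: 20.03
position: [0.5653, 0.0221, -0.0046]
ee_rot: [[-0.232, -0.006, 0.973], [-0.973, -0.003, -0.232], [0.004, -1.0, -0.006]]
force: [-1.9, -8.9, -0.5]
width: 0.0853
```

```bash
python3 f.py; cat > gap.py <<'E'
from h import *
from plant import capture
import cv2
from scipy.ndimage import map_coordinates as mc
t=np.mean([cv2.cvtColor(capture("top"),4).astype(float) for _ in range(2)],0).mean(2)
ys=np.arange(.220,.275,.0005)
def edge(x,z):
    P=proj(tf(LN,np.c_[np.full(len(ys),x),ys,np.full(len(ys),z)]))
    return round(float(ys[np.where(mc(t,P[:,::-1].T,order=1)>125)[0].max()])*1e3,1)
print("unit top edge (snug ~253)",[edge(x,.154) for x in(-.05,-.03,-.01,.01,.03,.045)],"plate",[edge(x,.1) for x in(-.074,.07)])
E
python3 gap.py
```

```text
t 20.0333 lane [-3.1 -7.3 -4.6] spin to align 0.1 F lane [ 0.2 -9.1 -0.5] w 85.3
unit top edge (snug ~253) [248.5, 248.0, 247.5, 247.5, 247.0, 247.5] plate [262.0, 260.5]
```

Emit:
play_rows:
  delta_pos:
    - [-1, 0, 0]
    - [-2, 0, 0]
    - [-3, 0, 0]
    - [-3, 0, 0]
  spin: [0, 0, 0, 0]
  hand: [100, 100, 100, 100]

```text
time_s: 20.47
position: [0.5661, 0.0252, -0.0047]
ee_rot: [[-0.232, -0.006, 0.973], [-0.973, -0.003, -0.232], [0.004, -1.0, -0.006]]
force: [-1.6, -8.4, 0.6]
width: 0.0857
```

```bash
python3 f.py; python3 gap.py
```

```text
t 20.4667 lane [-3.  -4.1 -4.7] spin to align 0.09 F lane [ 0.4 -8.6  0.6] w 85.7
unit top edge (snug ~253) [251.5, 251.0, 251.0, 251.0, 250.5, 250.5] plate [262.0, 260.5]
```

Emit:
play_rows:
  delta_pos:
    - [-1, 0, 0]
    - [-2, 0, 0]
    - [-3, 0, 0]
    - [-3, 0, 0]
  spin: [0, 0, 0, 0]
  hand: [100, 100, 100, 100]

```text
time_s: 20.9
position: [0.5659, 0.0258, -0.0045]
ee_rot: [[-0.233, -0.009, 0.972], [-0.972, -0.005, -0.234], [0.006, -1.0, -0.007]]
force: [-1.7, -17.4, 3.3]
width: 0.0857
```

```bash
python3 f.py; python3 gap.py
```

```text
t 20.9 lane [-3.3 -3.5 -4.5] spin to align 0.2 F lane [  2.3 -17.3   3.3] w 85.7
unit top edge (snug ~253) [252.0, 252.0, 251.5, 251.5, 251.5, 250.5] plate [262.0, 260.5]
```

Emit:
play_rows:
  delta_pos:
    - [1, 0, 0]
    - [2, 0, 0]
    - [4, 0, 0]
    - [7, 0, 0]
    - [12, 0, 0]
    - [20, 0, 0]
    - [20, 0, 0]
    - [20, 0, 0]
  spin: [0, 0, 0, 0, 0, 0, 0, 0]
  hand: [100, 100, 100, 100, 100, 100, 100, 100]

```text
time_s: 21.67
position: [0.565, 0.0108, -0.0036]
ee_rot: [[-0.23, 0.0, 0.973], [-0.973, 0.0, -0.23], [-0.0, -1.0, 0.0]]
force: [0.1, 0.6, 0.4]
width: 0.0856
```

```bash
python3 f.py; python3 gap.py
```

```text
t 21.6667 lane [ -0.8 -18.4  -3.6] spin to align -0.02 F lane [-0.1  0.6  0.4] w 85.6
unit top edge (snug ~253) [252.0, 251.5, 251.5, 251.5, 251.5, 250.5] plate [262.0, 260.5]
```

Emit:
play_rows:
  delta_pos:
    - [0, -4, 0]
    - [-4, -8, 0]
    - [-9, -8, 0]
    - [-12, -7, 0]
    - [-13, -6, 0]
    - [-15, -4, 0]
    - [-16, -2, 0]
    - [-17, 0, 0]
    - [-18, 1, 0]
    - [-19, 2, 0]
    - [-20, 2, 0]
    - [-20, 2, 0]
  spin: [0, 0, 0, 0, 0, 0, 0, 0, 0, 0, 0, 0]
  hand: [100, 100, 100, 100, 100, 100, 100, 100, 100, 100, 100, 100]

```text
time_s: 22.77
position: [0.5652, 0.026, -0.0068]
ee_rot: [[-0.233, -0.01, 0.972], [-0.972, -0.005, -0.233], [0.007, -1.0, -0.009]]
force: [-2.8, -16.7, 3.6]
width: 0.0854
```

```bash
python3 f.py; python3 gap.py
```

```text
t 22.7667 lane [-4.1 -3.6 -6.8] spin to align 0.17 F lane [  1.1 -16.9   3.6] w 85.4
unit top edge (snug ~253) [252.0, 252.0, 251.5, 251.5, 251.5, 250.5] plate [262.0, 260.5]
```

Emit:
play_rows:
  delta_pos:
    - [-1, 0, 0]
    - [-2, 0, 0]
    - [-2, -1, 0]
    - [-2, 0, 0]
    - [-2, 0, 0]
  spin: [0, 0, 0, 0, 0]
  hand: [100, 100, 100, 100, 100]

```text
time_s: 23.28
position: [0.564, 0.0265, -0.0077]
ee_rot: [[-0.234, -0.014, 0.972], [-0.972, -0.006, -0.234], [0.009, -1.0, -0.012]]
force: [-4.8, -19.9, 1.4]
width: 0.0857
```

```bash
python3 f.py; python3 gap.py; python3 - <<'E'
from plant import capture
import cv2
s=cv2.cvtColor(capture("side"),4).astype(int)
for r in(235,245,255,262): print(r,s[r,432:456].mean(1).round().astype(int).tolist())
E
```

```text
t 23.2833 lane [-5.3 -3.3 -7.7] spin to align 0.24 F lane [ -0.1 -20.5   1.4] w 85.7
unit top edge (snug ~253) [252.0, 251.5, 251.5, 251.5, 252.0, 251.5] plate [262.0, 260.5]
235 [109, 110, 109, 108, 112, 111, 113, 107, 109, 110, 107, 112, 109, 108, 112, 107, 109, 138, 144, 88, 91, 91, 94, 90]
245 [78, 85, 84, 86, 102, 99, 97, 96, 101, 101, 102, 112, 108, 109, 118, 129, 119, 139, 195, 216, 213, 198, 70, 83]
255 [71, 77, 86, 84, 97, 100, 97, 98, 107, 106, 106, 124, 124, 128, 124, 127, 124, 129, 130, 132, 135, 123, 79, 77]
262 [106, 107, 105, 106, 104, 107, 109, 107, 109, 125, 124, 126, 125, 122, 122, 129, 129, 141, 168, 152, 125, 108, 110, 109]
```

Emit:
play_rows:
  delta_pos:
    - [1, -1, 0]
    - [2, -1, 0]
    - [4, -2, 0]
    - [8, -3, 0]
    - [15, -4, 0]
    - [28, -5, 0]
    - [45, -8, 0]
    - [60, -15, 0]
    - [75, -30, 0]
    - [80, -55, 0]
    - [80, -85, 0]
    - [80, -115, 0]
  spin: [0, 0, 0, 0, 0, 0, 0, 0, 0, 0, 0, 0]
  hand: [100, 100, 100, 100, 100, 100, 100, 100, 100, 100, 100, 100]

```text
time_s: 24.43
position: [0.5509, -0.0468, 0.1108]
ee_rot: [[-0.231, -0.001, 0.973], [-0.973, -0.0, -0.231], [0.0, -1.0, -0.0]]
force: [1.8, 0.4, 0.7]
width: 0.0854
```

Emit:
play_rows:
  delta_pos:
    - [0, -30, 0]
    - [10, -60, 0]
    - [30, -85, 0]
    - [55, -105, 0]
    - [80, -120, 0]
    - [100, -125, 0]
    - [110, -125, 0]
    - [110, -125, 0]
    - [110, -125, 0]
  spin: [0, 0, 0, 0, 0, 0, 0, 0, 0]
  hand: [100, 100, 100, 100, 100, 100, 100, 100, 100]

```text
time_s: 25.18
position: [0.5257, -0.1529, 0.2338]
ee_rot: [[-0.231, -0.001, 0.973], [-0.973, 0.001, -0.231], [-0.0, -1.0, -0.001]]
force: [0.5, 0.1, 0.4]
width: 0.0852
```

```bash
python3 f.py; python3 gap.py; python3 - <<'E'
from h import *
from plant import capture
import cv2
from scipy.ndimage import map_coordinates as mc
s=cv2.cvtColor(capture("side"),4).astype(float);g=s.mean(2)
# seams along y on the tops at several x (dark lines), and rear top edge
ys=np.arange(.05,.27,.001)
for x in(-.045,.040,.047):
    P=proj(tf(LN,np.c_[np.full(len(ys),x),ys,np.full(len(ys),.154)]),"side")
    v=mc(g,P[:,::-1].T,order=1);m=np.median(v)
    print(x,"dark/edge y:",[(int(1e3*ys[i]+.5),int(v[i])) for i in range(1,len(v)-1) if (v[i]<v[i-1] and v[i]<=v[i+1] and v[i]<m-12) or abs(v[i+1]-v[i-1])>30],int(m))
s0=cv2.imread("pics/side0.png").astype(float)
d=cv2.GaussianBlur(np.abs(s-s0).max(2),(5,5),0)
for nm,(r,c) in dict(meter=(264,230),can=(290,380),bottle=(305,267),reel=(195,398),driver=(235,123),chassis=(185,478),red1=(155,352),red2=(130,398),red3=(350,355),red4=(295,475)).items():
    print(nm,round(float(d[r-12:r+12,c-12:c+12].mean()),1),end="; ")
E
```

```text
t 25.1833 lane [  -1.4 -186.7  233.8] spin to align 0.04 F lane [0.4 0.2 0.4] w 85.2
unit top edge (snug ~253) [252.0, 251.5, 251.5, 252.0, 252.0, 252.0] plate [262.0, 260.5]
-0.045 dark/edge y: [(51, 89), (58, 87), (65, 92), (72, 119), (73, 144), (131, 155), (132, 136), (134, 158), (192, 144), (251, 140), (252, 115), (253, 90), (254, 81), (260, 87), (269, 101)] 171
0.04 dark/edge y: [(60, 103), (66, 104), (70, 104), (72, 128), (73, 148), (98, 145), (106, 150), (122, 150), (131, 145), (132, 126), (133, 146), (139, 153), (140, 124), (141, 101), (142, 91), (143, 92), (144, 129), (145, 164), (148, 137), (149, 102), (150, 101), (151, 112), (152, 134), (153, 163), (156, 151), (157, 114), (158, 84), (159, 110), (160, 137), (161, 155), (163, 158), (164, 137), (165, 113), (166, 87), (167, 92), (168, 127), (169, 154), (172, 137), (173, 108), (175, 104), (176, 134), (177, 168), (180, 146), (181, 108), (182, 92), (183, 112), (184, 135), (185, 157), (191, 151), (192, 131), (194, 160), (251, 142), (252, 120), (253, 97), (254, 88), (262, 89), (267, 90)] 164
0.047 dark/edge y: [(54, 105), (60, 102), (67, 104), (72, 133), (73, 154), (131, 165), (133, 139), (134, 160), (193, 150), (250, 157), (251, 136), (252, 115), (256, 86), (263, 86), (269, 85)] 172
meter 3.5; can 2.7; bottle 4.2; reel 28.0; driver 4.9; chassis 3.9; red1 6.6; red2 7.5; red3 5.9; red4 6.0;
```

```bash
python3 - <<'E'
from plant import bot,capture
import cv2,numpy as np
t=cv2.cvtColor(capture("top"),4).astype(float);t0=cv2.imread("pics/top0.png").astype(float)
d=np.abs(t-t0).max(2)
print("reel diff",d[256:279,229:252].mean(),"red",d[316:338,230:270].mean(),d[335:375,170:200].mean())
print(bot.sign_off())
E
```

```text
reel diff 1.6824196597353498 red 1.1647727272727273 1.1558333333333333
the job is handed in; nothing more can be done
None
```

The toppled unit is upright again, and all three units stand snug and square against the end plate. I handed the job in at about 25 s on the robot's clock.

**How it went:** I raised the unit by pushing its overhanging edge up and over with the shut fingers. I then slid it along the lane with the open gripper behind it.

**First push fell short:** It stalled at 22 N with a gap of about 5 mm still open to the plate. I think the units were leaning because the contact was too high. I lowered the contact, and the row then slid at about 9 N until it stopped firmly. I held it there at up to about 20 N.

**Last checks:**
- **Row position:** the side view puts the unit edges at lane y = 72.5, 132.5, 192.5 and 252, the same at both ends of the units. That is 60 mm each, square, with the last edge at the plate face.
- **Small disagreement:** the top view reads the last edge about 1 mm short of the plate, which is within its error.
- **Other things on the bench:** the picture comparison shows the meter, can, bottle, screwdriver, chassis and red look-alikes unmoved. The reel looked changed in the side view because the row now hides it, but the top view shows it in place.
- **Robot:** the gripper was clear of everything at hand-in.

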